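# Fill the slot of a slip segment with inserts from the gravity magazine

### The arm

A 6-joint arm with a two-finger parallel gripper is mounted at the origin on the work surface. World frame = base frame: x ahead of the robot, y to its left, z up, the work surface at z = 0. Lengths are in m, angles in rad, forces in N, time in s.
With the tool pointing down it reaches from about 0.225 to 0.725 m from the base axis. Payload 3.1 kg.
Tool frame: the origin (TCP) lies at the very end of the fingers, on their centre line; the grasp point (between the pads) lies 19 mm behind it; z points along the fingers, x is the direction in which the jaws open and shut, and the axes are right-handed (so a half turn about z gives the same grasp; the last joint's range is limited). The gripper opens to 85 mm and grips with 20 to 120 N. Pads are 22 mm wide; open, the fingers measure 114 mm over their backs; the gripper's body (76 mm by 85 mm) begins 54 mm behind the grasp point. The pads swing forward as they close: fully open they stand 13 mm farther back than shut.
Start: joints at [1.153, 0.048, 0.099, 1.622, 0, 1.443], TCP at [0.15, 0.503, 0.231] pointing down, gripper open.
Joint ranges: [-2.91, 2.91], [-0.99, 1.94], [-1.21, 1.42], [-2.12, 2.29], [-1.49, 1.47], [-3.14, 3.14]. Speed limits (rad/s): [2.79, 2.79, 3.14, 3.14, 3.14, 3.14].

### API

Orientations are given as a unit quaternion [x, y, z, w].
In Python, from workcell import sense, capture, job_done gives the robot as it stands.
- The arm moves only by the tool carry_out, never from a script. Its argument "increments" is a list of rows, each a list of 4 numbers: the shift along the world's x, y, z in cm, then the turn about the world's z in degrees. A call has 1 to 12 rows; each row shifts and turns the commanded pose from where the row before left it; what a row does not reach is not made up. A row lasts 1/8 s, in which the tool goes at most 62.5 mm and 10.7 degrees, less where a joint would pass 70% of its speed; a pose out of reach is approached as far as the arm can. A call with a gripper value outside its range is refused whole. "claw" is the closure in counts, from 0 (fully open) to 255 (shut), set as the call begins (left out, the last holds). The fingers move at their own pace and stop on an object; "force" is the grip in N (left out, the last holds). Time passes only in rows, so rows that do not move let the fingers close. It gives the time, the measured TCP pose, the force and the opening at its end, in the units of the state.
- sense(): the state, without advancing time (a new reading comes with each control period).
- capture(name): name is "scene" or "top" or "wrist"; returns a dict with "pixels" (420x560x3 uint8, red, green, blue), "range_z" (420x560 float32, m along the optical axis (not along the pixel's ray), 0 where there is no reading), "intrinsics" (3x3 intrinsics, pixels), "view" (4x4, takes a point from world to camera coordinates). Camera axes: x right, y down, z forward; pixel columns grow to the right and rows downward; lengths in m; the calibration is good to about 2 mm. A picture is of the moment at which its call begins.
- job_done(): hands the job in, once; it reports no verdict.
The state is a dict: "clock": time; "q": joint angles; "joint_velocities": joint speeds; "tau": joint torques, N m; "ee_pos": TCP position; "tcp_rot": TCP orientation; "wrist_force": force on the tool from outside, world axes, zero at the start; "moment": the same for the moment, N m; "finger_gap": finger opening in m.
Only numpy, scipy, OpenCV 4.12 (cv2) and the standard library are available. Lean on these libraries where they do the work, as an engineer would, in place of code of your own. Each camera call takes 0.05 s, during which the arm holds its last target. There are 200 camera calls.

### The job

Scrap the rusty worn insert, which lies on the open end of the slip segment, by putting it in the blue tray, and fill the segment's slot right up with new inserts: take them one by one from the bottom of the magazine (push the red button right in and let it spring back), lay each teeth up on the open end and slide it in under the lips until all five places are filled end to end. Finish by sliding the brass keeper fully across the mouth; leave the spare inserts in the magazine, and do not disturb the plug gauge, the dial indicator, the steel rule or the sub stub.

Things in the scene. Friction and masses are not known exactly. Their poses are not given: they have to be found in the camera images.
- segment: Dark steel slip segment, fixed, 110 wide (x) x 333 long (y), on its back, one slot along y in its upper face. Origin on the shelf under the slot mouth line, z up, +y out of the mouth. Slot floor 35 above the shelf, 39 wide. Lips 5 thick overhang both sides from the toe to 10 mm short of the mouth line, underside 9 above the floor, 28 clear between: inserts slide in along -y.
- keeper (a joint): Brass keeper bar, 10 wide, 8 high, sliding across the mouth 4 to 14 mm outside the mouth line, 8 to 16 above the slot floor. 0 = withdrawn to the segment's +x side (tip 30 mm from the centre line), 0.054 m = fully across (moves along the segment's -x). Starts nearly withdrawn. Stays where left; 2.5 N friction.
- keeper_knob (a point): Top centre of the keeper's upright knob, 16 across and 36 high, its top 52 above the slot floor; moves with the keeper; 82 mm out along the segment's +x when withdrawn, 28 when across.
- magazine: Vertical gravity magazine, fixed: base plate 80 wide (x) x 285 long (y), top 10 above the shelf; origin on the shelf under the chute, z up. The covered green chute, 50 x 60, 112 high above the shelf, holds inserts stacked flat, teeth up, length along y. It feeds along -y: the button pushed fully in shoves the bottom insert out on to the bare base plate; on its return the stack drops by one.
- feeder (a joint): Travel of the sprung feed slide: 0 = out, at rest; 0.083 m = fully in, moving along the magazine's -y. Its red button, 42 across, centre 80 above the shelf, looks along +y, its face 124 mm from the chute's centre at rest. Spring 3 to 5.5 N, with up to 15 N of stack friction; returns by itself. A fed insert stops with its centre about 80 mm from the chute's centre, 28 mm clear of it.
- worn: Rusty brown worn insert, lying teeth up on the segment's ledge in front of the slot; 18 mm high: a flange 36 wide (x) x 46 long (y) x 7 high with a toothed block 24 wide x 46 long x 11 high centred on it; about 0.13 kg; origin at the centre of its underside, z up through the teeth.
- scrap_tray: Blue open tray, fixed in place, 120 (x) x 130 (y) x 32 high, walls and floor 4 thick; origin under its centre, on the shelf.
- plug_gauge: Bright double-ended plug gauge lying down, 135 long, 30 thick, with a red band; bystander.
- dial_indicator: Dial indicator lying on its back, 58 across, black rubber grip, white face; bystander.
- steel_rule: Steel rule lying flat, 200 x 26 x 3; bystander.
- sub_stub: Blackened crossover sub stub, upright cylinder 107 across, 85 high; bystander.
- place1 (a point): Place 1 of the slot's five, counted from its closed toe (segment y = -231.5): centre of the underside of an insert there, on the slot floor, 208.5 mm inside the mouth line. Inserts in the slot at the start may lie with gaps; those pushed in behind move them along.
- place2 (a point): Place 2 of the slot's five, counted from its closed toe (segment y = -231.5): centre of the underside of an insert there, on the slot floor, 162.5 mm inside the mouth line.
- place3 (a point): Place 3 of the slot's five, counted from its closed toe (segment y = -231.5): centre of the underside of an insert there, on the slot floor, 116.5 mm inside the mouth line.
- place4 (a point): Place 4 of the slot's five, counted from its closed toe (segment y = -231.5): centre of the underside of an insert there, on the slot floor, 70.5 mm inside the mouth line.
- place5 (a point): Place 5 of the slot's five, counted from its closed toe (segment y = -231.5): centre of the underside of an insert there, on the slot floor, 24.5 mm inside the mouth line. The slot floor runs on outside the mouth as an open ledge to y = +88, where inserts are laid to be slid in; guides only 5 high beside it, 39 apart at the mouth, flaring to about 50 at the outer end.
- insert1: New bright slip insert; starts in the magazine, number 1 from the bottom; 18 mm high: a flange 36 wide (x) x 46 long (y) x 7 high with a toothed block 24 wide x 46 long x 11 high centred on it; about 0.13 kg; origin at the centre of its underside, z up through the teeth.
- insert2: New bright slip insert; starts in the magazine, number 2 from the bottom; 18 mm high: a flange 36 wide (x) x 46 long (y) x 7 high with a toothed block 24 wide x 46 long x 11 high centred on it; about 0.13 kg; origin at the centre of its underside, z up through the teeth.
- insert3: New bright slip insert; starts in the magazine, number 3 from the bottom; 18 mm high: a flange 36 wide (x) x 46 long (y) x 7 high with a toothed block 24 wide x 46 long x 11 high centred on it; about 0.13 kg; origin at the centre of its underside, z up through the teeth.
- insert4: New bright slip insert; starts in the magazine, number 4 from the bottom; 18 mm high: a flange 36 wide (x) x 46 long (y) x 7 high with a toothed block 24 wide x 46 long x 11 high centred on it; about 0.13 kg; origin at the centre of its underside, z up through the teeth.
- insert5: New bright slip insert; starts in the magazine, number 5 from the bottom; 18 mm high: a flange 36 wide (x) x 46 long (y) x 7 high with a toothed block 24 wide x 46 long x 11 high centred on it; about 0.13 kg; origin at the centre of its underside, z up through the teeth.
- seated1: New bright slip insert already in the slot at the start (may be absent); 18 mm high: a flange 36 wide (x) x 46 long (y) x 7 high with a toothed block 24 wide x 46 long x 11 high centred on it; about 0.13 kg; origin at the centre of its underside, z up through the teeth.
- seated2: New bright slip insert already in the slot at the start (may be absent); 18 mm high: a flange 36 wide (x) x 46 long (y) x 7 high with a toothed block 24 wide x 46 long x 11 high centred on it; about 0.13 kg; origin at the centre of its underside, z up through the teeth.
- seated3: New bright slip insert already in the slot at the start (may be absent); 18 mm high: a flange 36 wide (x) x 46 long (y) x 7 high with a toothed block 24 wide x 46 long x 11 high centred on it; about 0.13 kg; origin at the centre of its underside, z up through the teeth.

How it is judged:
By the outcome, as a careful person would: the job done as asked, in the order asked, and still so for the second after the job is handed in, with the robot touching nothing.
Of seated1, seated2, seated3 only 1 to 2 are there at a start; the rules pass over those that are not, and their reading is None.
At some moment in a run one of worn may be knocked a few centimetres aside while the robot is not near it.
Once in a run the grip may slacken for a moment while it holds something.
It also fails if it takes over 210 s, if anything falls off the work surface, if the arm or the gripper's body presses on something with over 40 N, if the wrist force passes 120 N, or if a joint passes its speed limit or range.

## Working session

There is one attempt and no reset: what is moved stays moved. The work goes in short steps, Python scripts to look and compute and a tool call to move; the robot and the scene stay as the last step left them, time stands still between calls to the robot, and variables do not carry over. Pictures are saved under pics/ and viewed, about 12 in all and at most 16, crops included, and the job is handed in when it is done.

Besides the shell and the picture viewer there is one more tool, called after ">>>" as a command line: name --pt "numbers of a row" for each row, then --argument value for the rest. carry_out: Moves the arm, as the interface text tells. Its arguments: {"type":"object","properties":{"increments":{"type":"array"},"claw":{"type":"number"},"force":{"type":"number"}},"required":["increments"]}

```bash
ls; mkdir -p pics; cat > h.py <<'E'
import numpy as np, cv2
from workcell import sense, capture, job_done
def cap(n,save=None,scale=1):
    d=capture(n)
    if save: cv2.imwrite(f'pics/{save}.png',cv2.cvtColor(d['pixels'],cv2.COLOR_RGB2BGR))
    return d
def cloud(d):
    K,V,z=d['intrinsics'],d['view'],d['range_z']
    v,u=np.indices(z.shape)
    P=np.stack([(u-K[0,2])/K[0,0]*z,(v-K[1,2])/K[1,1]*z,z],-1)
    W=(P-V[:3,3])@V[:3,:3]
    W[z==0]=np.nan
    return W
def ray(d,u,v,h):
    K,V=d['intrinsics'],d['view']
    r=V[:3,:3].T@np.array([(u-K[0,2])/K[0,0],(v-K[1,2])/K[1,1],1]); c=-V[:3,:3].T@V[:3,3]
    return c+r*(h-c[2])/r[2]
E
python3 - <<'E'
from h import *
s=sense();print(s)
a=cap('scene','s0');b=cap('top','t0')
np.savez('t0.npz',**b);np.savez('s0.npz',**a)
for d in(a,b):print(d['intrinsics'],-d['view'][:3,:3].T@d['view'][:3,3])
E
```

```text
pics
{'clock': 0.0, 'q': array([1.15320692e+00, 4.87329137e-02, 9.75740310e-02, 1.62197885e+00,
       3.35090636e-05, 1.44303073e+00]), 'joint_velocities': array([ 0.00149374, -0.00131685,  0.00107329,  0.00180551,  0.00121248,
        0.00096332]), 'tau': array([ 1.08347415e-04, -3.38780344e+01,  3.20016968e+01,  2.01204198e-02,
       -1.42156464e-04,  1.72489713e-06]), 'ee_pos': array([0.1497721 , 0.50254844, 0.23011449]), 'tcp_rot': array([ 8.01804732e-01,  5.97584973e-01, -1.02838345e-03,  5.59687306e-04]), 'wrist_force': array([-0.19008   , -0.38427788,  0.74421436]), 'moment': array([-0.0250619 ,  0.02270897, -0.00729889]), 'finger_gap': 0.08532163575324868}
[[442.13912413   0.         290.11144377]
 [  0.         442.13912413 210.03679462]
 [  0.           0.           1.        ]] [ 0.92311155 -0.68117813  0.66660025]
[[538.51824132   0.         284.02340771]
 [  0.         538.51824132 213.61296541]
 [  0.           0.           1.        ]] [ 0.41556283 -0.0756183   1.5274478 ]
```

View pics/t0.png

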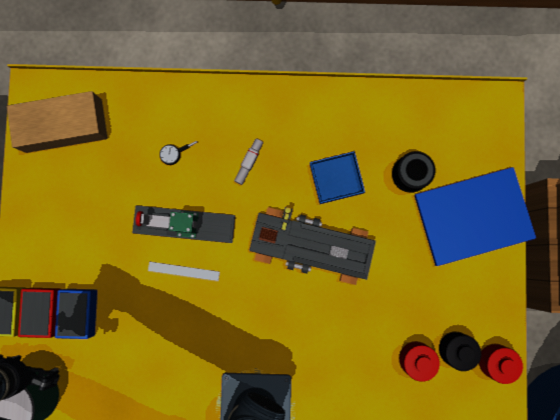

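View pics/s0.png

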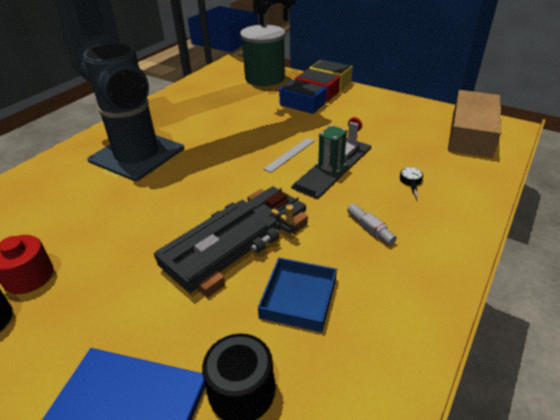

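```bash
python3 - <<'E'
from h import *
b=dict(np.load('t0.npz'));W=cloud(b)
im=cv2.cvtColor(b['pixels'],cv2.COLOR_RGB2BGR)
c=cv2.resize(im[195:290,125:385],None,fx=3,fy=3,interpolation=cv2.INTER_CUBIC)
cv2.imwrite('pics/c1.png',c)
hs=cv2.cvtColor(im,cv2.COLOR_BGR2HSV)
def rect(mask,h,name):
    n,l,st,ce=cv2.connectedComponentsWithStats(mask.astype(np.uint8))
    i=1+np.argmax(st[1:,4]); v,u=np.where(l==i)
    P=np.array([ray(b,x,y,h)[:2] for x,y in zip(u,v)],np.float32)
    r=cv2.minAreaRect(P);print(name,st[i,4],np.round(P.mean(0),4),r)
    return P
z=W[...,2]; V,U=np.indices(z.shape)
def box(u0,u1,v0,v1): return (U>=u0)&(U<=u1)&(V>=v0)&(V<=v1)
print('table z',np.nanmedian(z[box(380,400,300,340)]))
rect((z>.040)&(z<.056)&box(285,385,205,290),.049,'seg top')
rect((z>.022)&box(305,370,145,205),.03,'tray')
rect((z>.09)&box(125,240,200,245),.112,'mag chute')
rect((z>.005)&(z<.03)&box(190,240,200,245),.010,'mag base bare')
rect((z>.005)&box(125,245,200,248),.010,'mag all')
H,S,L=cv2.split(hs)
rect(((H<8)|(H>172))&(S>150)&(L>80)&box(130,150,205,235),.08,'button')
rect(((H<12)|(H>172))&(S>100)&(L<130)&box(255,285,222,250),.053,'worn')
for n,(u,v) in dict(c=(182,222),worn=(268,233),seat=(340,252),knob=(288,210),base=(215,227)).items():print(n,W[v,u],b['pixels'][v,u])
E
```

```text
table z -0.00037976827011843267
seg top 2746 [ 0.4433 -0.1948] ((0.44276756048202515, -0.19463950395584106), (0.23478645086288452, 0.146870955824852), 77.58627319335938)
tray 297 [ 0.6493 -0.2154] ((0.6476807594299316, -0.21351394057273865), (0.12056607753038406, 0.1310080736875534), 15.739707946777344)
mag chute 444 [0.5044 0.2029] ((0.5045163035392761, 0.20215274393558502), (0.06333456188440323, 0.04985973611474037), 85.88285064697266)
mag base bare 1052 [0.4995 0.1312] ((0.500400185585022, 0.1369038075208664), (0.12967443466186523, 0.08518435060977936), 87.19949340820312)
mag all 2695 [0.5058 0.2168] ((0.5051013827323914, 0.21697498857975006), (0.28911373019218445, 0.08546344935894012), 85.65837097167969)
button 56 [0.5123 0.3272] ((0.5118023157119751, 0.3267745077610016), (0.03516700118780136, 0.010808245278894901), 1.5768048763275146)
worn 219 [ 0.4791 -0.0242] ((0.47895410656929016, -0.02397298999130726), (0.045225221663713455, 0.035855237394571304), 77.541015625)
c [0.50377477 0.2016237  0.10954501] [39 87 61]
worn [ 0.48391284 -0.02409656  0.04669236] [55 21  9]
seat [ 0.43730744 -0.22323296  0.04474626] [134 132 135]
knob [ 0.5452259  -0.07732152  0.08788763] [169 162  52]
base [0.49864507 0.12786515 0.00561031] [57 59 61]
```

View pics/c1.png

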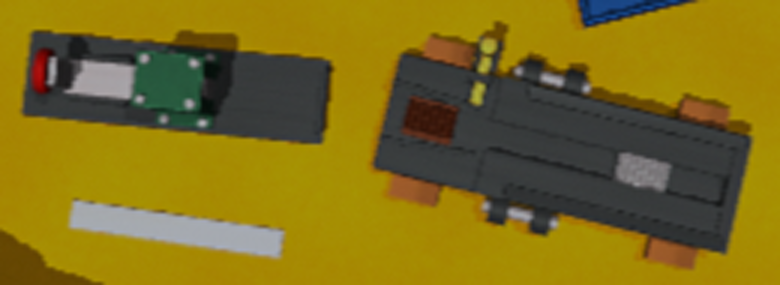

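The top view gives the worn insert at about (0.479, -0.024), the segment axis at about 77.6° and its mouth near (0.470, -0.070). It also gives the chute at (0.5045, 0.2025) with its axis at about 86°, and the tray at (0.648, -0.214). One insert is already in the slot, so four are needed. Setting out to the worn insert.

>>> carry_out --pt "2.74 -4.2 0 -7.15" --pt "2.74 -4.2 0 -7.15" --pt "2.74 -4.2 0 -7.15" --pt "2.74 -4.2 0 -7.15" --pt "2.74 -4.2 0 -7.15" --pt "2.74 -4.2 0 -7.15" --pt "2.74 -4.2 0 -7.15" --pt "2.74 -4.2 0 -7.15" --pt "2.74 -4.2 0 -7.15" --pt "2.74 -4.2 0 -7.15" --pt "2.74 -4.2 0 -7.15" --pt "2.74 -4.2 0 -7.15" --claw 100 --force 40

```text
clock: 1.6
ee_pos: [0.4793, -0.0024, 0.2308]
tcp_rot: [0.994, -0.11, -0.0, -0.0]
wrist_force: [0.1, 0.5, 0.7]
finger_gap: 0.0519
```

>>> carry_out --pt "0 0 0 0" --pt "0 0 0 0"

```text
clock: 1.85
ee_pos: [0.4782, -0.0007, 0.2307]
tcp_rot: [0.994, -0.108, -0.001, -0.0]
wrist_force: [0.6, 0.2, 0.4]
finger_gap: 0.0519
```

```bash
cat >> h.py <<'E'
def tool():
    s=sense();q=s['tcp_rot'];return s['clock'],np.round(s['ee_pos'],4),round(np.degrees(np.arctan2(2*(q[0]*q[1]+q[2]*q[3]),1-2*(q[1]**2+q[2]**2))),2),np.round(s['wrist_force'],1),round(s['finger_gap'],4)
E
python3 - <<'E'
from h import *
print(tool()); d=cap('wrist','w1'); np.savez('w1.npz',**d)
E
```

```text
(1.85, array([ 0.4782, -0.0007,  0.2307]), np.float64(-12.4), array([0.6, 0.2, 0.4]), 0.0519)
```

View pics/w1.png

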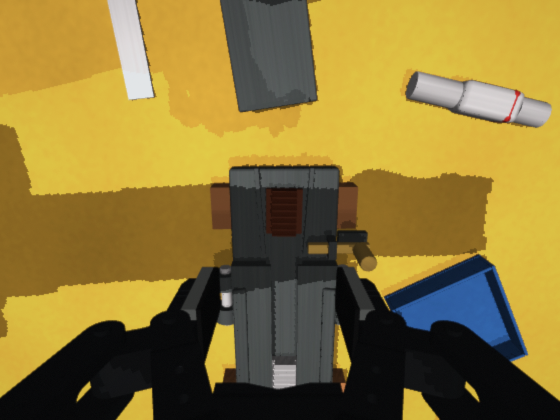

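The wrist view shows the worn insert at (285, 211), the segment upright in the image with its outer end at v≈168, and the keeper at (318, 249) beside the mouth. Measuring from this view.

```bash
python3 - <<'E'
from h import *
b=dict(np.load('w1.npz'));W=cloud(b);im=b['pixels']
hs=cv2.cvtColor(im,cv2.COLOR_RGB2HSV);H,S,L=cv2.split(hs)
V,U=np.indices(H.shape)
m=(((H<12)|(H>172))&(S>100)&(U>255)&(U<310)&(V>175)&(V<245))
v,u=np.where(m);P=np.array([ray(b,x,y,.053)[:2] for x,y in zip(u,v)],np.float32)
print('worn',P.mean(0),cv2.minAreaRect(P), W[m].mean(0))
g=cv2.cvtColor(im,cv2.COLOR_RGB2GRAY)
for r in (185,215,245,300,340): print(r,[int(x) for x in g[r,225:345:2]])
for r in (185,250,300,340): print(r,np.round(W[r,228:345:6,2]*1000).tolist())
print('col285 z',np.round(W[160:385:5,285,2]*1000).tolist());print('col250',np.round(W[160:300:5,250,2]*1000).tolist())
E
python3 -c "
import cv2;i=cv2.imread('pics/w1.png')[150:390,205:385];cv2.imwrite('pics/w1c.png',cv2.resize(i,None,fx=2.5,fy=2.5,interpolation=2))"
```

```text
worn [ 0.48085696 -0.0189371 ] ((0.48085275292396545, -0.019790587946772575), (0.04844273626804352, 0.034429799765348434), 77.07246398925781) [nan nan nan]
185 [34, 34, 40, 81, 79, 54, 87, 89, 87, 91, 89, 91, 89, 89, 89, 85, 86, 67, 60, 92, 89, 88, 75, 73, 79, 73, 75, 75, 74, 72, 76, 71, 72, 72, 72, 72, 80, 74, 84, 83, 85, 80, 80, 82, 55, 87, 85, 86, 82, 82, 82, 83, 81, 82, 81, 84, 66, 38, 38, 38]
215 [68, 68, 66, 37, 42, 41, 42, 44, 43, 44, 42, 43, 43, 41, 44, 41, 39, 43, 42, 43, 34, 35, 35, 22, 24, 23, 24, 24, 23, 22, 23, 24, 24, 23, 23, 24, 35, 35, 37, 42, 31, 43, 44, 44, 43, 44, 43, 44, 42, 44, 42, 43, 43, 42, 44, 42, 46, 68, 68, 69]
245 [107, 106, 104, 73, 38, 41, 43, 44, 44, 43, 43, 41, 42, 42, 42, 43, 42, 42, 43, 42, 37, 43, 43, 42, 44, 44, 44, 43, 44, 42, 44, 43, 43, 42, 44, 42, 41, 41, 42, 31, 43, 39, 99, 102, 102, 102, 103, 103, 103, 103, 103, 75, 41, 42, 44, 42, 89, 106, 106, 107]
300 [209, 200, 170, 102, 60, 77, 76, 77, 73, 77, 58, 75, 78, 78, 80, 80, 79, 79, 81, 81, 80, 78, 78, 52, 42, 56, 86, 83, 83, 84, 84, 85, 84, 81, 84, 70, 63, 78, 82, 80, 81, 80, 78, 80, 77, 76, 79
[... 560 characters left out ...]
34.0, 54.0, 54.0, 50.0, 50.0, 48.0, 50.0, 48.0, 36.0, 35.0, 35.0, 35.0, 49.0, 50.0, 49.0, 49.0, 52.0, 54.0, 237.0, 250.0]
340 [-1.0, 49.0, 54.0, 52.0, 49.0, 50.0, 49.0, 50.0, 34.0, 35.0, 35.0, 35.0, 49.0, 49.0, 49.0, 49.0, 54.0, 55.0, -0.0, -0.0]
col285 z [0.0, -0.0, 35.0, 35.0, 35.0, 35.0, 48.0, 53.0, 52.0, 51.0, 51.0, 53.0, 53.0, 51.0, 51.0, 51.0, 35.0, 35.0, 35.0, 35.0, 35.0, 35.0, 34.0, 35.0, 36.0, 35.0, 35.0, 36.0, 36.0, 36.0, 35.0, 36.0, 35.0, 35.0, 34.0, 35.0, 35.0, 35.0, 35.0, 36.0, 42.0, 51.0, 51.0, 51.0, nan]
col250 [-0.0, -0.0, 34.0, 35.0, 36.0, 34.0, 36.0, 35.0, 34.0, 36.0, 35.0, 35.0, 36.0, 35.0, 33.0, 34.0, 35.0, 34.0, 35.0, 34.0, 36.0, 49.0, 49.0, 50.0, 50.0, 49.0, 50.0, 49.0]
```

View pics/w1c.png

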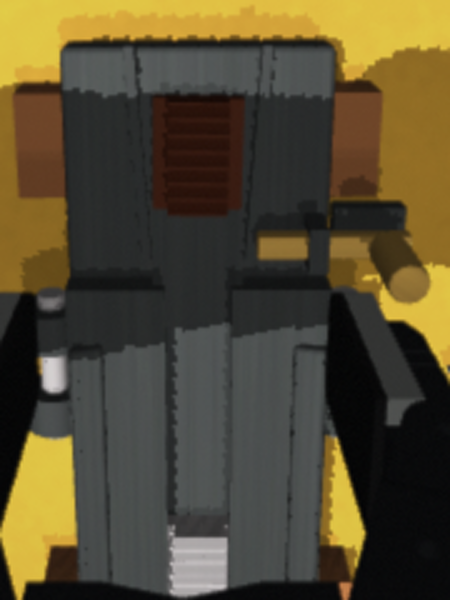

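```bash
python3 - <<'E'
from h import *
b=dict(np.load('w1.npz'))
p=lambda u,v,h:np.round(ray(b,u,v,h)[:2],4)
L1,R1=p(270,300,.049),p(296,300,.049);L2,R2=p(270.5,350,.049),p(296,350,.049)
c1=(L1+R1)/2;c2=(L2+R2)/2;print('slot',L1,R1,c1,c2,'width',np.linalg.norm(L1-R1),np.degrees(np.arctan2(*(c1-c2)[::-1])))
oL,oR=p(232,185,.035),p(337,185,.035);print('outer mid',(oL+oR)/2,np.linalg.norm(oL-oR))
oL,oR=p(234,340,.049),p(333,340,.049);print('lip outer mid',(oL+oR)/2,np.linalg.norm(oL-oR))
print('lip end (y-10)',p(260,264,.049),p(310,264,.049),'ledge end (+88)',p(260,168,.035),p(310,168,.035))
print('keeper tip y9 x~30',p(308,248.5,.051),'knob',p(205+410/2.5,150+285/2.5,.087))
print('worn block L,R,front,back',p(271,212,.053),p(297,212,.053),p(284,188.5,.053),p(284,235,.035))
E
```

```text
slot [ 0.4462 -0.1121] [ 0.4731 -0.118 ] [ 0.45965 -0.11505] [ 0.44685 -0.1763 ] width 0.02753942628305829 78.19622802783668
outer mid [0.48665 0.0028 ] 0.10472368404520531
lip outer mid [ 0.44975 -0.1636 ] 0.10899766052535255
lip end (y-10) [ 0.4454 -0.0694] [ 0.4954 -0.0804] ledge end (+88) [0.4667 0.0246] [0.5147 0.0141]
keeper tip y9 x~30 [ 0.4966 -0.0623] knob [ 0.5475 -0.0741]
worn block L,R,front,back [ 0.4689 -0.0167] [ 0.4934 -0.0221] [0.486  0.0032] [ 0.4751 -0.0488]
```

>>> carry_out --pt "0.23 -2.0 -4 0" --pt "0 0 -5 0" --pt "0 0 -5 0" --pt "0 0 -3 0" --pt "0 0 -1.6 0" --pt "0 0 0 0"

```text
clock: 2.65
ee_pos: [0.4802, -0.02, 0.0447]
tcp_rot: [0.994, -0.107, -0.001, -0.0]
wrist_force: [-0.1, 0.3, -0.1]
finger_gap: 0.0518
```

>>> carry_out --pt "0 0 0 0" --pt "0 0 0 0" --pt "0 0 0 0" --pt "0 0 0 0" --pt "0 0 0 0" --claw 255 --force 50

```text
clock: 3.28
ee_pos: [0.4829, -0.0211, 0.0476]
tcp_rot: [0.994, -0.108, 0.002, -0.0]
wrist_force: [-1.1, -0.4, 7.2]
finger_gap: 0.0222
```

>>> carry_out --pt "0 0 1 0" --pt "0 0 4 0" --pt "0 0 5 0" --pt "0 0 2 0" --pt "0 0 0 0" --pt "0 0 0 0"

```text
clock: 4.03
ee_pos: [0.4803, -0.0208, 0.1639]
tcp_rot: [0.994, -0.108, -0.001, -0.0]
wrist_force: [-1.2, 0.7, -1.6]
finger_gap: 0.0216
```

```bash
python3 - <<'E'
from h import *
print(tool()); cap('wrist','w2');cap('scene','s2')
a=cv2.imread('pics/w2.png');b=cv2.imread('pics/s2.png')[130:330,130:430]
cv2.imwrite('pics/m2.png',np.hstack([a[60:,100:460],cv2.resize(b,(440,360))]))
E
```

```text
(4.025, array([ 0.4803, -0.0208,  0.1639]), np.float64(-12.41), array([-1.2,  0.7, -1.6]), 0.0216)
```

View pics/m2.png

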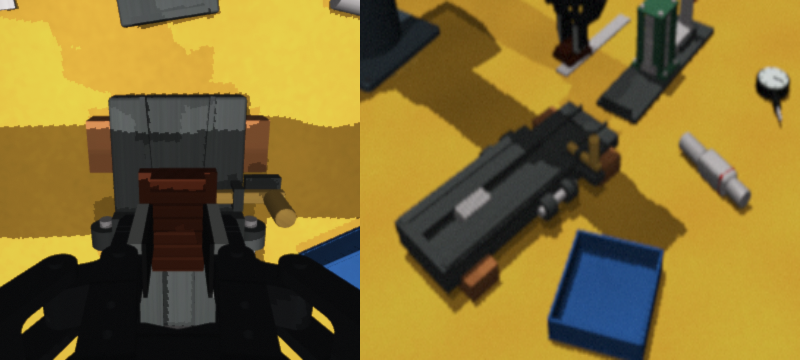

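>>> carry_out --pt "3.36 -3.86 0 0" --pt "3.36 -3.86 0 0" --pt "3.36 -3.86 0 0" --pt "3.36 -3.86 0 0" --pt "3.36 -3.86 0 0" --pt "0 0 -3 0" --pt "0 0 -5 0" --pt "0 0 -4 0" --pt "0 0 -2.2 0" --pt "0 0 0 0" --pt "0 0 0 0"

```text
clock: 5.5
ee_pos: [0.649, -0.2138, 0.0232]
tcp_rot: [0.994, -0.108, -0.0, -0.0]
wrist_force: [0.6, -0.3, -1.3]
finger_gap: 0.022
```

>>> carry_out --pt "0 0 0 0" --pt "0 0 0 0" --pt "0 0 0 0" --pt "0 0 3 0" --pt "0 0 5 0" --pt "0 0 5 0" --claw 140

```text
clock: 6.25
ee_pos: [0.6488, -0.2138, 0.1545]
tcp_rot: [0.994, -0.108, -0.0, -0.0]
wrist_force: [1.9, -0.1, 1.3]
finger_gap: 0.0385
```

```bash
python3 - <<'E'
from h import *
print(tool()); d=cap('wrist','w3'); np.savez('w3.npz',**d);im=d['pixels']
H,S,L=cv2.split(cv2.cvtColor(im,cv2.COLOR_RGB2HSV));v,u=np.where(((H<12)|(H>172))&(S>120)&(L<160))
W=cloud(d);print(len(u),np.median(u),np.median(v),np.nanmedian(W[v,u],axis=0))
E
```

```text
(6.25, array([ 0.6488, -0.2138,  0.1545]), np.float64(-12.41), array([ 1.9, -0.1,  1.3]), 0.0385)
2274 278.0 204.0 [ 0.64985839 -0.21313975  0.02004844]
```

>>> carry_out --pt "-1.11 4.69 1 0.7" --pt "-1.11 4.69 0.5 0.7" --pt "-1.11 4.69 0 0.7" --pt "-1.11 4.69 0 0.7" --pt "-1.11 4.69 0 0.7" --pt "-1.11 4.69 0 0.7" --pt "-1.11 4.69 0 0.7" --pt "-1.11 4.69 0 0.7" --pt "-1.11 4.69 0 0.7" --pt "-1.11 4.69 0 0.7" --pt "-1.11 4.69 0 0.7" --pt "-1.11 4.69 0 0.6" --claw 255

```text
clock: 7.8
ee_pos: [0.5156, 0.3505, 0.1687]
tcp_rot: [0.999, -0.036, 0.001, -0.0]
wrist_force: [0.9, 0.3, -0.5]
finger_gap: 0.0003
```

>>> carry_out --pt "0 0.3 -5 0" --pt "0 0 -5 0" --pt "0 0 0 0"

```text
clock: 8.18
ee_pos: [0.5113, 0.3497, 0.0624]
tcp_rot: [0.999, -0.036, -0.005, 0.003]
wrist_force: [-0.8, -0.2, 0.6]
finger_gap: -0.0002
```

>>> carry_out --pt "-0.08 -1.1 0 0" --pt "-0.08 -1.0 0 0" --pt "-0.1 -1.5 0 0" --pt "-0.1 -1.5 0 0" --pt "-0.1 -1.5 0 0" --pt "0 0 0 0"

```text
clock: 8.93
ee_pos: [0.5128, 0.2867, 0.0715]
tcp_rot: [0.999, -0.036, 0.002, -0.002]
wrist_force: [-0.7, 5.0, -0.0]
finger_gap: 0.0
```

```bash
python3 - <<'E'
from h import *
print(tool()); cap('scene','s3');cap('top','t3')
a=cv2.imread('pics/s3.png')[90:230,250:430];b=cv2.imread('pics/t3.png')[185:270,110:260]
cv2.imwrite('pics/m3.png',np.hstack([cv2.resize(a,(450,350)),cv2.resize(b,(350,350*85//150)) if 0 else cv2.resize(b,(350,350))]))
E
```

```text
(8.925, array([0.5128, 0.2867, 0.0715]), np.float64(-4.16), array([-0.7,  5. , -0. ]), 0.0)
```

View pics/m3.png

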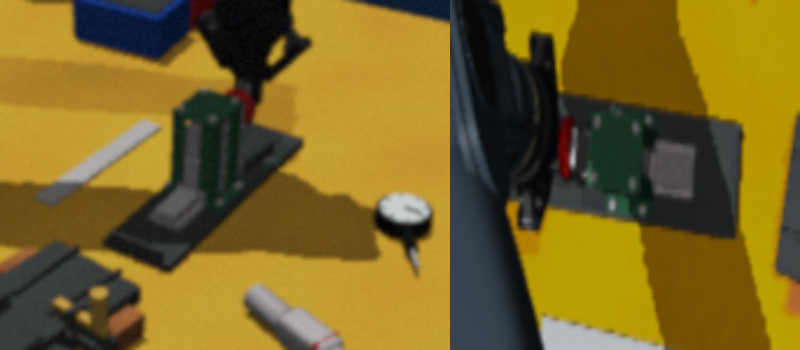

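The feed works and the first insert is coming out. Pushing on to full travel.

>>> carry_out --pt "-0.1 -1.5 0 0" --pt "-0.1 -1.5 0 0" --pt "0 -0.5 0 0" --pt "0 -0.3 0 0" --pt "0 0 0 0"

```text
clock: 9.65
ee_pos: [0.5109, 0.2596, 0.0717]
tcp_rot: [0.999, -0.033, 0.002, -0.013]
wrist_force: [-1.2, 27.9, -1.9]
finger_gap: -0.0001
```

>>> carry_out --pt "0 -0.4 0 0" --pt "0 0 0 0" --pt "0 0 0 0"

```text
clock: 10.02
ee_pos: [0.5109, 0.2596, 0.0719]
tcp_rot: [0.999, -0.031, 0.002, -0.017]
wrist_force: [-0.4, 36.3, -3.9]
finger_gap: -0.0001
```

>>> carry_out --pt "0.1 2 0 0" --pt "0.2 3 0 0" --pt "0.2 4 0 0" --pt "0.1 3.4 0 0" --pt "0 0 5 0" --pt "0 0 5 0" --pt "-0.3 -4.8 3 0" --pt "-0.3 -4.8 0 0" --pt "-0.3 -4.8 0 0" --pt "-0.3 -4.8 0 0" --pt "-0.3 -4.8 0 0" --pt "0 0 0 0" --claw 100

```text
clock: 11.52
ee_pos: [0.5008, 0.1239, 0.1998]
tcp_rot: [0.999, -0.039, 0.001, 0.002]
wrist_force: [-1.0, -0.4, 0.2]
finger_gap: 0.052
```

```bash
python3 - <<'E'
from h import *
print(tool()); d=cap('wrist','w4'); np.savez('w4.npz',**d)
E
```

```text
(11.525, array([0.5008, 0.1239, 0.1998]), np.float64(-4.43), array([-1. , -0.4,  0.2]), 0.052)
```

View pics/w4.png

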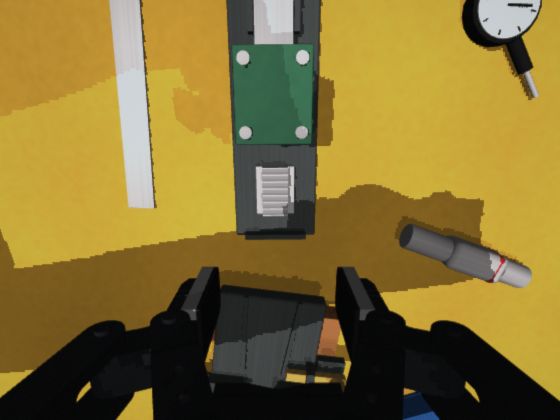

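The wrist view shows insert 1 fed onto the bare plate at about (275, 191), in line with the chute.

```bash
python3 - <<'E'
from h import *
b=dict(np.load('w4.npz'));W=cloud(b);g=cv2.cvtColor(b['pixels'],cv2.COLOR_RGB2GRAY)
V,U=np.indices(g.shape);z=W[...,2]
for nm,m,h in (('block',(z>.022)&(z<.045)&(g>120)&(U>245)&(U<305)&(V>155)&(V<225),.028),('chute',(z>.095)&(V<160)&(U>220)&(U<330),.112)):
    v,u=np.where(m);P=np.array([ray(b,x,y,h)[:2] for x,y in zip(u,v)],np.float32)
    print(nm,len(u),P.mean(0),cv2.minAreaRect(P),np.median(W[m],axis=0))
print([int(x) for x in g[190,245:305:2]]);print([int(x) for x in g[158:225:3,275]])
E
```

```text
block 1167 [0.4993579  0.12814185] ((0.4995059370994568, 0.12714949250221252), (0.04566375911235809, 0.023326154798269272), 86.05393981933594) [0.49919442 0.12832572 0.02673535]
chute 7955 [0.505416   0.20867372] ((0.5053197741508484, 0.20743848383426666), (0.05946819856762886, 0.05000960826873779), 85.61137390136719) [0.50539774 0.20923887 0.11243035]
[71, 71, 74, 74, 70, 80, 197, 203, 198, 167, 165, 164, 165, 165, 166, 165, 164, 164, 165, 165, 165, 157, 134, 204, 184, 45, 71, 72, 73, 72]
[73, 63, 59, 83, 157, 144, 169, 146, 188, 156, 180, 158, 148, 163, 144, 176, 150, 188, 156, 160, 73, 75, 75]
```

>>> carry_out --pt "-0.13 0.36 -5 0" --pt "0 0 -5 0" --pt "0 0 -5 0" --pt "0 0 -2.8 0" --pt "0 0 0 0" --pt "0 0 0 0"

```text
clock: 12.32
ee_pos: [0.5004, 0.1321, 0.022]
tcp_rot: [0.999, -0.035, 0.001, 0.0]
wrist_force: [0.7, 0.9, -0.4]
finger_gap: 0.0517
```

>>> carry_out --pt "0 0 0 0" --pt "0 0 0 0" --pt "0 0 0 0" --pt "0 0 0 0" --pt "0 0 1 0" --pt "0 0 4 0" --pt "0 0 4 0" --pt "0 0 0 0" --claw 255 --force 50

```text
clock: 13.32
ee_pos: [0.502, 0.1318, 0.1148]
tcp_rot: [0.999, -0.036, 0.004, -0.001]
wrist_force: [-0.5, 0.1, -0.8]
finger_gap: 0.0218
```

>>> carry_out --pt "-0.7 -5.1 0 -2.7" --pt "-0.7 -5.1 0 -2.7" --pt "-0.7 -5.1 0 -2.7" --pt "0 0 -3 0" --pt "0 0 -2.5 0" --pt "0 0 0 0" --pt "0 0 0 0"

```text
clock: 14.2
ee_pos: [0.4773, -0.0213, 0.0552]
tcp_rot: [0.994, -0.106, -0.001, -0.0]
wrist_force: [-0.2, -1.3, -0.8]
finger_gap: 0.0223
```

>>> carry_out --pt "0.35 0 0 0" --pt "0 0 -0.7 0" --pt "0 0 0 0" --pt "0 0 0 0"

```text
clock: 14.7
ee_pos: [0.4812, -0.0214, 0.0481]
tcp_rot: [0.994, -0.106, -0.0, 0.0]
wrist_force: [0.4, -0.2, -1.2]
finger_gap: 0.0221
```

>>> carry_out --pt "0 0 -0.3 0" --pt "0 0 0 0"

```text
clock: 14.95
ee_pos: [0.4817, -0.0216, 0.0476]
tcp_rot: [0.994, -0.106, 0.0, 0.0]
wrist_force: [-5.0, 1.4, 10.5]
finger_gap: 0.0221
```

>>> carry_out --pt "-0.08 0 0 0" --pt "0 0 0 0" --pt "0 0 0 0" --pt "0 0 3.5 0" --claw 150

```text
clock: 15.45
ee_pos: [0.4775, -0.021, 0.077]
tcp_rot: [0.994, -0.106, -0.004, -0.0]
wrist_force: [0.2, 0.4, 0.6]
finger_gap: 0.0355
```

>>> carry_out --pt "0.75 4.0 1 0.1" --pt "0 0 0 0" --pt "0 0 0 0" --pt "0 0 -2.5 0" --pt "0 0 -2.4 0" --pt "0 0 0 0" --pt "0 0 0 0" --claw 255

```text
clock: 16.32
ee_pos: [0.4882, 0.018, 0.0415]
tcp_rot: [0.994, -0.106, -0.0, 0.0]
wrist_force: [-0.2, 0.6, 0.5]
finger_gap: -0.0
```

```bash
python3 - <<'E'
from h import *
print(tool()); cap('scene','s5')
a=cv2.imread('pics/s5.png')[140:300,140:340];
cv2.imwrite('pics/m5.png',cv2.resize(a,(700,560),interpolation=2))
E
```

```text
(16.325, array([0.4882, 0.018 , 0.0415]), np.float64(-12.15), array([-0.2,  0.6,  0.5]), -0.0)
```

View pics/m5.png

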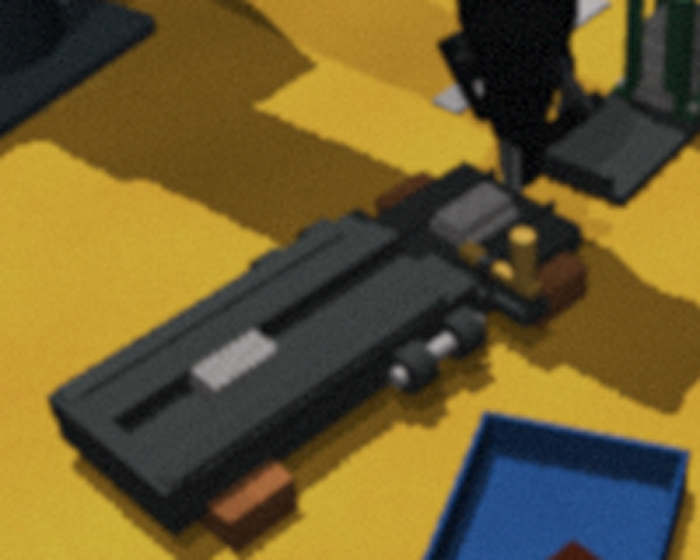

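>>> carry_out --pt "-0.19 -0.93 0 0" --pt "-0.19 -0.93 0 0" --pt "-0.19 -0.93 0 0" --pt "-0.19 -0.93 0 0" --pt "-0.19 -0.93 0 0"

```text
clock: 17.0
ee_pos: [0.4786, -0.0287, 0.0414]
tcp_rot: [0.994, -0.106, 0.0, -0.0]
wrist_force: [0.6, 1.3, 0.3]
finger_gap: 0.0002
```

>>> carry_out --pt "-0.19 -0.93 0 0" --pt "-0.19 -0.93 0 0" --pt "-0.19 -0.93 0 0" --pt "0 0 0 0"

```text
clock: 17.5
ee_pos: [0.4728, -0.0568, 0.0412]
tcp_rot: [0.994, -0.106, -0.0, 0.0]
wrist_force: [-1.0, -0.8, -0.3]
finger_gap: -0.0001
```

>>> carry_out --pt "0 0.3 4 0" --pt "0 1 5 0" --pt "0.5 4.4 3.9 1" --pt "0.52 5.1 0 1" --pt "0.52 5.1 0 1" --pt "0.52 5.1 0 1" --pt "0.52 5.1 0 1" --pt "0.52 5.1 0 1" --pt "0.52 5.1 0 1" --pt "0.52 4.6 0 1" --pt "0 0 -5 0" --pt "0 0 -5 0"

```text
clock: 19.0
ee_pos: [0.515, 0.3546, 0.0697]
tcp_rot: [0.999, -0.035, 0.001, -0.0]
wrist_force: [0.4, -0.1, -1.5]
finger_gap: -0.0003
```

>>> carry_out --pt "0 0 0 0" --pt "-0.1 -1.5 0 0" --pt "-0.1 -1.5 0 0" --pt "-0.1 -1.5 0 0" --pt "-0.1 -1.5 0 0" --pt "-0.1 -1.5 0 0" --pt "-0.1 -1.5 0 0" --pt "-0.1 -1.0 0 0" --pt "0 -0.4 0 0" --pt "0 0 0 0" --pt "0 0 0 0"

```text
clock: 20.38
ee_pos: [0.5089, 0.2597, 0.0737]
tcp_rot: [0.999, -0.033, 0.002, -0.013]
wrist_force: [0.9, 24.7, -10.1]
finger_gap: -0.0002
```

>>> carry_out --pt "0.1 2 0 0" --pt "0.2 3 0 0" --pt "0.2 4 0 0" --pt "0.1 2.6 0 0" --pt "0 0 5 0" --pt "0 0 5 0" --pt "-0.3 -4.7 2 0" --pt "-0.3 -4.7 0 0" --pt "-0.3 -4.7 0 0" --pt "-0.3 -4.7 0 0" --pt "-0.3 -4.7 0 0" --pt "0 0 0 0" --claw 100

```text
clock: 21.88
ee_pos: [0.4997, 0.1264, 0.1941]
tcp_rot: [0.999, -0.039, 0.003, 0.0]
wrist_force: [-0.2, -0.1, 0.8]
finger_gap: 0.0518
```

```bash
cat > chk.py <<'E'
from h import *
print(tool()); b=cap('wrist');W=cloud(b);g=cv2.cvtColor(b['pixels'],cv2.COLOR_RGB2GRAY);V,U=np.indices(g.shape);z=W[...,2]
m=(z>.022)&(z<.045)&(g>110)&(abs(W[...,0]-.5)<.03)&(abs(W[...,1]-.1275)<.04)
v,u=np.where(m);P=np.array([ray(b,x,y,.028)[:2] for x,y in zip(u,v)],np.float32);print(len(u),cv2.minAreaRect(P))
E
python3 chk.py
```

```text
(21.875, array([0.4997, 0.1264, 0.1941]), np.float64(-4.44), array([-0.2, -0.1,  0.8]), 0.0518)
1188 ((0.4993378221988678, 0.1276460886001587), (0.04515664279460907, 0.023961303755640984), 85.52165985107422)
```

>>> carry_out --pt "0 0.2 -5 0" --pt "0 0 -5 0" --pt "0 0 -5 0" --pt "0 0 -2.2 0" --pt "0 0 0 0" --pt "0 0 0 0"

```text
clock: 22.68
ee_pos: [0.5003, 0.1328, 0.0206]
tcp_rot: [0.999, -0.035, 0.002, -0.0]
wrist_force: [-0.3, -0.5, 0.1]
finger_gap: 0.0517
```

>>> carry_out --pt "0 0 0 0" --pt "0 0 0 0" --pt "0 0 0 0" --pt "0 0 0 0" --pt "0 0 1 0" --pt "0 0 4 0" --pt "0 0 4 0" --pt "0 0 0 0" --claw 255

```text
clock: 23.68
ee_pos: [0.5013, 0.1324, 0.1127]
tcp_rot: [0.999, -0.036, 0.004, -0.001]
wrist_force: [0.9, -0.1, -2.2]
finger_gap: 0.0222
```

>>> carry_out --pt "-0.65 -5.1 0 -2.7" --pt "-0.65 -5.1 0 -2.7" --pt "-0.6 -5.1 0 -2.7" --pt "0 0 -3 0" --pt "0 0 -2.4 0" --pt "0 0 0 0" --pt "0 0 0 0"

```text
clock: 24.55
ee_pos: [0.4788, -0.0206, 0.0543]
tcp_rot: [0.994, -0.106, -0.001, -0.0]
wrist_force: [-0.5, -0.5, -1.0]
finger_gap: 0.0222
```

>>> carry_out --pt "0.2 0 -0.3 0" --pt "0 0 -0.4 0" --pt "0 0 0 0"

```text
clock: 24.92
ee_pos: [0.4812, -0.0207, 0.0471]
tcp_rot: [0.994, -0.106, -0.0, -0.0]
wrist_force: [0.6, 0.0, -2.0]
finger_gap: 0.0224
```

>>> carry_out --pt "0 0 0 0" --pt "0 0 0 0" --pt "0 0 0 0" --pt "0 0 3.5 0" --claw 150

```text
clock: 25.42
ee_pos: [0.4785, -0.0204, 0.0796]
tcp_rot: [0.994, -0.106, -0.004, -0.0]
wrist_force: [0.1, 0.3, -0.1]
finger_gap: 0.0349
```

>>> carry_out --pt "0.75 4.0 1 0.1" --pt "0 0 0 0" --pt "0 0 0 0" --pt "0 0 -2.5 0" --pt "0 0 -2.4 0" --pt "0 0 0 0" --pt "0 0 0 0" --claw 255

```text
clock: 26.3
ee_pos: [0.489, 0.0186, 0.0436]
tcp_rot: [0.994, -0.106, -0.0, 0.0]
wrist_force: [0.2, -1.4, -0.7]
finger_gap: -0.0002
```

>>> carry_out --pt "-0.2 -0.93 -0.25 0" --pt "-0.2 -0.93 0 0" --pt "-0.2 -0.93 0 0" --pt "-0.2 -0.93 0 0" --pt "-0.2 -0.93 0 0"

```text
clock: 26.92
ee_pos: [0.479, -0.0279, 0.0411]
tcp_rot: [0.994, -0.105, 0.0, -0.0]
wrist_force: [-0.4, 2.6, 0.8]
finger_gap: -0.0002
```

>>> carry_out --pt "-0.2 -0.93 0 0" --pt "-0.2 -0.93 0 0" --pt "-0.2 -0.95 0 0" --pt "0 0 0 0"

```text
clock: 27.42
ee_pos: [0.4725, -0.0567, 0.0406]
tcp_rot: [0.994, -0.106, -0.0, 0.001]
wrist_force: [0.0, -0.3, -0.1]
finger_gap: 0.0004
```

>>> carry_out --pt "0 0.3 4 0" --pt "0 1 5 0" --pt "0.5 4.4 3.9 1" --pt "0.52 5.1 0 1" --pt "0.52 5.1 0 1" --pt "0.52 5.1 0 1" --pt "0.52 5.1 0 1" --pt "0.52 5.1 0 1" --pt "0.52 5.1 0 1" --pt "0.52 4.6 0 1" --pt "0 0 -5 0" --pt "0 0 -5 0"

```text
clock: 28.92
ee_pos: [0.515, 0.3546, 0.069]
tcp_rot: [0.999, -0.035, 0.001, -0.0]
wrist_force: [0.6, -0.5, -0.1]
finger_gap: -0.0004
```

>>> carry_out --pt "0 0 0 0" --pt "-0.1 -1.5 0 0" --pt "-0.1 -1.5 0 0" --pt "-0.1 -1.5 0 0" --pt "-0.1 -1.5 0 0" --pt "-0.1 -1.5 0 0" --pt "-0.1 -1.5 0 0" --pt "-0.1 -1.0 0 0" --pt "0 -0.4 0 0" --pt "0 0 0 0" --pt "0 0 0 0"

```text
clock: 30.3
ee_pos: [0.509, 0.2597, 0.0734]
tcp_rot: [0.999, -0.033, 0.002, -0.012]
wrist_force: [1.6, 24.8, -9.1]
finger_gap: 0.0001
```

Insert 3 is fed. Before going on, checking that the second one really went in.

>>> carry_out --pt "0.1 2 0 0" --pt "0.2 3 0 0" --pt "0.2 4 0 0" --pt "0.1 2.6 0 0" --pt "0 0 5 0" --pt "0 0 5 0" --pt "-0.3 -4.7 2 0" --pt "-0.3 -4.7 0 0" --pt "-0.3 -4.7 0 0" --pt "-0.3 -4.7 0 0" --pt "-0.3 -4.7 0 0" --pt "0 0 0 0" --claw 100

```text
clock: 31.8
ee_pos: [0.4995, 0.1268, 0.1936]
tcp_rot: [0.999, -0.039, 0.003, 0.001]
wrist_force: [0.4, 0.4, 0.8]
finger_gap: 0.052
```

```bash
python3 chk.py; python3 - <<'E'
from h import *
cap('scene','s6')
a=cv2.imread('pics/s6.png')[90:330,130:430];cv2.imwrite('pics/m6.png',cv2.resize(a,(750,600),interpolation=2))
E
```

```text
(31.8, array([0.4995, 0.1268, 0.1936]), np.float64(-4.45), array([0.4, 0.4, 0.8]), 0.052)
1167 ((0.4994052052497864, 0.12813128530979156), (0.04522860795259476, 0.023417940363287926), 86.08602905273438)
```

View pics/m6.png

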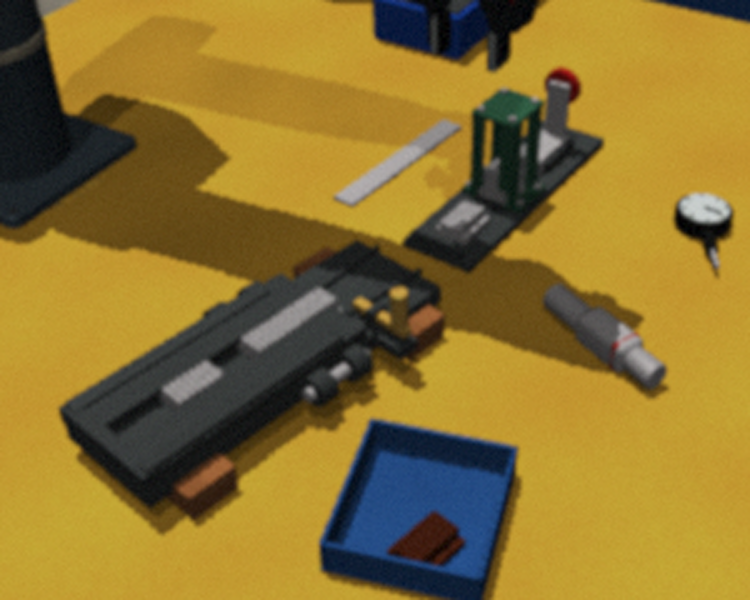

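Two inserts are in behind the seated one, the worn insert is in the tray, and the third lies ready.

>>> carry_out --pt "0 0.0 -5 0" --pt "0 0 -5 0" --pt "0 0 -5 0" --pt "0 0 -2.2 0" --pt "0 0 0 0" --pt "0 0 0 0"

```text
clock: 32.65
ee_pos: [0.4999, 0.1313, 0.0198]
tcp_rot: [0.999, -0.035, 0.002, -0.0]
wrist_force: [0.1, 0.1, -0.7]
finger_gap: 0.0519
```

>>> carry_out --pt "0 0 0 0" --pt "0 0 0 0" --pt "0 0 0 0" --pt "0 0 0 0" --pt "0 0 1 0" --pt "0 0 4 0" --pt "0 0 4 0" --pt "0 0 0 0" --claw 255

```text
clock: 33.65
ee_pos: [0.5012, 0.1308, 0.1122]
tcp_rot: [0.999, -0.036, 0.004, -0.001]
wrist_force: [0.5, -0.7, -1.1]
finger_gap: 0.0222
```

>>> carry_out --pt "-0.6 -5.1 0 -2.7" --pt "-0.6 -5.1 0 -2.7" --pt "-0.5 -5.0 0 -2.7" --pt "0 0 -3 0" --pt "0 0 -2.4 0" --pt "0 0 0 0" --pt "0 0 0 0"

```text
clock: 34.52
ee_pos: [0.4811, -0.0214, 0.0539]
tcp_rot: [0.994, -0.106, -0.0, -0.0]
wrist_force: [0.1, -0.4, -0.6]
finger_gap: 0.022
```

>>> carry_out --pt "0 0 -0.3 0" --pt "0 0 -0.4 0" --pt "0 0 0 0"

```text
clock: 34.9
ee_pos: [0.4812, -0.0214, 0.0468]
tcp_rot: [0.994, -0.106, -0.0, 0.0]
wrist_force: [0.8, -0.1, -1.5]
finger_gap: 0.0224
```

>>> carry_out --pt "0 0 0 0" --pt "0 0 0 0" --pt "0 0 0 0" --pt "0 0 3.5 0" --claw 150

```text
clock: 35.4
ee_pos: [0.4784, -0.021, 0.0791]
tcp_rot: [0.994, -0.106, -0.004, -0.0]
wrist_force: [0.4, 0.6, 0.3]
finger_gap: 0.035
```

>>> carry_out --pt "0.75 4.0 1 0.1" --pt "0 0 0 0" --pt "0 0 0 0" --pt "0 0 -2.5 0" --pt "0 0 -2.6 0" --pt "0 0 0 0" --pt "0 0 0 0" --claw 255

```text
clock: 36.28
ee_pos: [0.4888, 0.018, 0.0411]
tcp_rot: [0.994, -0.106, -0.0, 0.0]
wrist_force: [-0.4, -0.3, -0.4]
finger_gap: -0.0001
```

>>> carry_out --pt "-0.2 -0.93 0 0" --pt "-0.2 -0.93 0 0" --pt "-0.2 -0.93 0 0" --pt "-0.2 -0.93 0 0" --pt "-0.2 -0.93 0 0"

```text
clock: 36.9
ee_pos: [0.4791, -0.0283, 0.0413]
tcp_rot: [0.994, -0.105, 0.001, -0.001]
wrist_force: [-0.2, 1.9, 1.8]
finger_gap: -0.0001
```

>>> carry_out --pt "-0.2 -0.93 0 0" --pt "-0.2 -0.93 0 0" --pt "-0.2 -0.95 0 0" --pt "0 0 0 0"

```text
clock: 37.4
ee_pos: [0.4722, -0.0575, 0.0404]
tcp_rot: [0.994, -0.106, -0.001, 0.001]
wrist_force: [-0.6, -0.2, -0.0]
finger_gap: 0.0003
```

>>> carry_out --pt "0 0.3 4 0" --pt "0 1 5 0" --pt "0.5 4.4 3.9 1" --pt "0.52 5.1 0 1" --pt "0.52 5.1 0 1" --pt "0.52 5.1 0 1" --pt "0.52 5.1 0 1" --pt "0.52 5.1 0 1" --pt "0.52 5.1 0 1" --pt "0.52 4.6 0 1" --pt "0 0 -5 0" --pt "0 0 -5 0"

```text
clock: 38.9
ee_pos: [0.5149, 0.3534, 0.0686]
tcp_rot: [0.999, -0.035, 0.001, 0.001]
wrist_force: [-0.1, -0.5, -1.2]
finger_gap: -0.0001
```

>>> carry_out --pt "0 0 0 0" --pt "-0.1 -1.5 0 0" --pt "-0.1 -1.5 0 0" --pt "-0.1 -1.5 0 0" --pt "-0.1 -1.5 0 0" --pt "-0.1 -1.5 0 0" --pt "-0.1 -1.5 0 0" --pt "-0.1 -1.0 0 0" --pt "0 -0.4 0 0" --pt "0 0 0 0" --pt "0 0 0 0"

```text
clock: 40.28
ee_pos: [0.5091, 0.2597, 0.0735]
tcp_rot: [0.999, -0.033, 0.002, -0.013]
wrist_force: [1.4, 25.1, -9.2]
finger_gap: -0.0003
```

>>> carry_out --pt "0.1 2 0 0" --pt "0.2 3 0 0" --pt "0.2 4 0 0" --pt "0.1 2.6 0 0" --pt "0 0 5 0" --pt "0 0 5 0" --pt "-0.3 -4.7 2 0" --pt "-0.3 -4.7 0 0" --pt "-0.3 -4.7 0 0" --pt "-0.3 -4.7 0 0" --pt "-0.3 -4.7 0 0" --pt "0 0 0 0" --claw 100

```text
clock: 41.78
ee_pos: [0.4994, 0.126, 0.1936]
tcp_rot: [0.999, -0.039, 0.003, 0.001]
wrist_force: [0.9, 0.3, 0.5]
finger_gap: 0.0519
```

```bash
python3 chk.py
```

```text
(41.775, array([0.4994, 0.126 , 0.1936]), np.float64(-4.45), array([0.9, 0.3, 0.5]), 0.0519)
1167 ((0.5000789165496826, 0.1281520426273346), (0.04500727355480194, 0.023968879133462906), 85.51600646972656)
```

The fourth and last insert needed is out. Picking it up.

>>> carry_out --pt "0 0.0 -5 0" --pt "0 0 -5 0" --pt "0 0 -5 0" --pt "0 0 -2.2 0" --pt "0 0 0 0" --pt "0 0 0 0"

```text
clock: 42.58
ee_pos: [0.5, 0.1305, 0.0201]
tcp_rot: [0.999, -0.035, 0.002, -0.0]
wrist_force: [0.5, 0.2, -0.2]
finger_gap: 0.0521
```

>>> carry_out --pt "0 0 0 0" --pt "0 0 0 0" --pt "0 0 0 0" --pt "0 0 0 0" --pt "0 0 1 0" --pt "0 0 4 0" --pt "0 0 4 0" --pt "0 0 0 0" --claw 255

```text
clock: 43.58
ee_pos: [0.5011, 0.1302, 0.1122]
tcp_rot: [0.999, -0.036, 0.004, -0.001]
wrist_force: [0.1, 0.1, -1.9]
finger_gap: 0.0224
```

>>> carry_out --pt "-0.6 -5.1 0 -2.7" --pt "-0.6 -5.1 0 -2.7" --pt "-0.5 -5.0 0 -2.7" --pt "0 0 -3 0" --pt "0 0 -2.4 0" --pt "0 0 0 0" --pt "0 0 0 0"

```text
clock: 44.45
ee_pos: [0.481, -0.022, 0.0539]
tcp_rot: [0.994, -0.106, -0.0, -0.0]
wrist_force: [0.4, -0.3, -1.4]
finger_gap: 0.0218
```

>>> carry_out --pt "0 0 -0.3 0" --pt "0 0 -0.4 0" --pt "0 0 0 0"

```text
clock: 44.82
ee_pos: [0.4811, -0.022, 0.0467]
tcp_rot: [0.994, -0.106, -0.0, 0.0]
wrist_force: [1.2, -0.5, -1.6]
finger_gap: 0.0222
```

>>> carry_out --pt "0 0 0 0" --pt "0 0 0 0" --pt "0 0 0 0" --pt "0 0 3.5 0" --claw 150

```text
clock: 45.32
ee_pos: [0.4783, -0.0216, 0.0791]
tcp_rot: [0.994, -0.106, -0.004, -0.0]
wrist_force: [0.2, -0.8, -0.1]
finger_gap: 0.0351
```

>>> carry_out --pt "0.75 4.0 1 0.1" --pt "0 0 0 0" --pt "0 0 0 0" --pt "0 0 -2.5 0" --pt "0 0 -2.6 0" --pt "0 0 0 0" --pt "0 0 0 0" --claw 255

```text
clock: 46.2
ee_pos: [0.4887, 0.0174, 0.0411]
tcp_rot: [0.994, -0.106, -0.0, 0.0]
wrist_force: [0.6, 0.1, -0.1]
finger_gap: -0.0
```

>>> carry_out --pt "-0.2 -0.93 0 0" --pt "-0.2 -0.93 0 0" --pt "-0.2 -0.93 0 0" --pt "-0.2 -0.93 0 0" --pt "-0.2 -0.93 0 0"

```text
clock: 46.82
ee_pos: [0.4793, -0.0285, 0.0414]
tcp_rot: [0.994, -0.105, 0.001, -0.001]
wrist_force: [1.1, 4.9, 3.5]
finger_gap: 0.0004
```

>>> carry_out --pt "-0.2 -0.93 0 0" --pt "-0.2 -0.93 0 0" --pt "-0.18 -0.85 0 0" --pt "0 0 0 0"

```text
clock: 47.32
ee_pos: [0.4724, -0.0571, 0.0405]
tcp_rot: [0.994, -0.106, -0.0, 0.001]
wrist_force: [0.1, 1.3, 0.7]
finger_gap: -0.0002
```

Now pressing on in small steps until the stack meets the toe.

>>> carry_out --pt "-0.04 -0.2 0 0" --pt "-0.02 -0.1 0 0" --pt "0 0 0 0" --pt "0 0 0 0"

```text
clock: 47.82
ee_pos: [0.4723, -0.0572, 0.0404]
tcp_rot: [0.994, -0.105, -0.0, -0.002]
wrist_force: [3.3, 6.2, 1.4]
finger_gap: -0.0001
```

>>> carry_out --pt "-0.04 -0.2 0 0" --pt "-0.02 -0.1 0 0" --pt "0 0 0 0" --pt "0 0 0 0"

```text
clock: 48.32
ee_pos: [0.4722, -0.0572, 0.0405]
tcp_rot: [0.995, -0.104, 0.0, -0.005]
wrist_force: [3.0, 13.0, 1.9]
finger_gap: -0.0001
```

The stack is solid: 13 N and no further movement, with the rear face about at -1.5 mm. Now the keeper.

>>> carry_out --pt "0.3 2.0 0 0" --pt "0 0 4 0" --pt "0 0 4 0" --pt "3.4 -1.4 0 0" --pt "3.5 -1.5 0 0" --pt "3.5 -1.3 0 0" --pt "0 0 0 0"

```text
clock: 49.2
ee_pos: [0.5793, -0.0855, 0.1187]
tcp_rot: [0.994, -0.106, -0.001, 0.001]
wrist_force: [-0.8, 1.1, -0.4]
finger_gap: -0.0003
```

```bash
python3 - <<'E'
from h import *
print(tool()); cap('scene','s7'); d=cap('top','t7')
a=cv2.imread('pics/s7.png')[140:320,130:370];b=cv2.imread('pics/t7.png')[190:290,240:390]
cv2.imwrite('pics/m7.png',np.hstack([cv2.resize(a,(440,330),interpolation=2),cv2.resize(b,(360,330))]))
E
```

```text
(49.2, array([ 0.5793, -0.0855,  0.1187]), np.float64(-12.17), array([-0.8,  1.1, -0.4]), -0.0003)
```

View pics/m7.png

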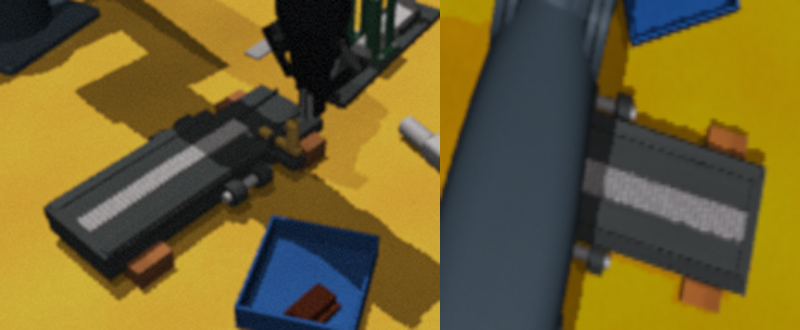

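The slot is full from toe to mouth and the knob is still on the near side. Going down and pushing it across.

>>> carry_out --pt "0 0.5 0 0" --pt "0 0 -3 0" --pt "0 0 -2.5 0" --pt "0 0 0 0"

```text
clock: 49.8
ee_pos: [0.5757, -0.0776, 0.0636]
tcp_rot: [0.994, -0.105, -0.003, -0.0]
wrist_force: [0.2, -0.0, 0.3]
finger_gap: -0.0001
```

>>> carry_out --pt "-0.8 0.17 0 0" --pt "-0.8 0.17 0 0" --pt "-0.8 0.17 0 0" --pt "-0.8 0.17 0 0" --pt "-0.8 0.17 0 0" --pt "-0.8 0.17 0 0" --pt "-0.6 0.13 0 0" --pt "0 0 0 0"

```text
clock: 50.8
ee_pos: [0.5234, -0.067, 0.0654]
tcp_rot: [0.994, -0.105, -0.001, 0.0]
wrist_force: [2.7, 0.4, 1.2]
finger_gap: 0.0
```

>>> carry_out --pt "-0.3 0.06 0 0" --pt "-0.2 0.04 0 0" --pt "0 0 0 0"

```text
clock: 51.18
ee_pos: [0.5208, -0.0664, 0.0655]
tcp_rot: [0.994, -0.105, 0.001, 0.0]
wrist_force: [4.8, 0.0, -3.0]
finger_gap: 0.0003
```

>>> carry_out --pt "-0.4 0.08 0 0" --pt "0 0 0 0" --pt "0 0 0 0"

```text
clock: 51.55
ee_pos: [0.5205, -0.0664, 0.0659]
tcp_rot: [0.994, -0.105, 0.005, 0.0]
wrist_force: [13.0, -1.8, -7.1]
finger_gap: 0.0001
```

End stop felt. Backing off and taking a final look.

>>> carry_out --pt "1.5 -0.3 0 0" --pt "1.5 -0.3 0 0" --pt "0 0 4 0" --pt "0 0 5 0" --pt "0 0 5 0" --pt "-2.5 5 0 0" --pt "-2.5 5 0 0" --pt "-2.5 5 0 0" --pt "-2.5 5 0 0" --pt "-2.5 5 0 0" --pt "0 0 0 0"

```text
clock: 52.92
ee_pos: [0.4175, 0.181, 0.2049]
tcp_rot: [0.995, -0.102, -0.002, 0.0]
wrist_force: [0.0, -0.6, -0.3]
finger_gap: -0.0
```

```bash
python3 - <<'E'
from h import *
print(tool()); cap('scene','s8'); d=cap('top','t8'); b0=dict(np.load('t0.npz'))
W=cloud(d);m=(d['pixels'][...,0]>130)&(d['pixels'][...,2]<90)&(W[...,2]>.075)&(W[...,2]<.1)&(abs(W[...,0]-.5)<.08)&(abs(W[...,1]+.07)<.05)
print('knob',m.sum(),np.median(W[m],axis=0) if m.any() else '')
df=np.abs(d['pixels'].astype(int)-b0['pixels']).sum(2)
for n,(u0,u1,v0,v1) in dict(dial=(155,202,135,170),plug=(230,268,135,190),rule=(145,222,258,284),sub=(388,440,145,196)).items(): print(n,(df[v0:v1,u0:u1]>90).sum())
a=cv2.imread('pics/s8.png')[80:330,130:440];b=cv2.imread('pics/t8.png')[145:285,120:440]
cv2.imwrite('pics/m8.png',np.vstack([cv2.resize(a,(620,330),interpolation=2),cv2.resize(b,(620,270),interpolation=2)]))
E
```

```text
(52.925, array([0.4175, 0.181 , 0.2049]), np.float64(-11.73), array([ 0. , -0.6, -0.3]), -0.0)
knob 23 [ 0.49936284 -0.06524547  0.08701558]
dial 0
plug 106
rule 929
sub 0
```

View pics/m8.png

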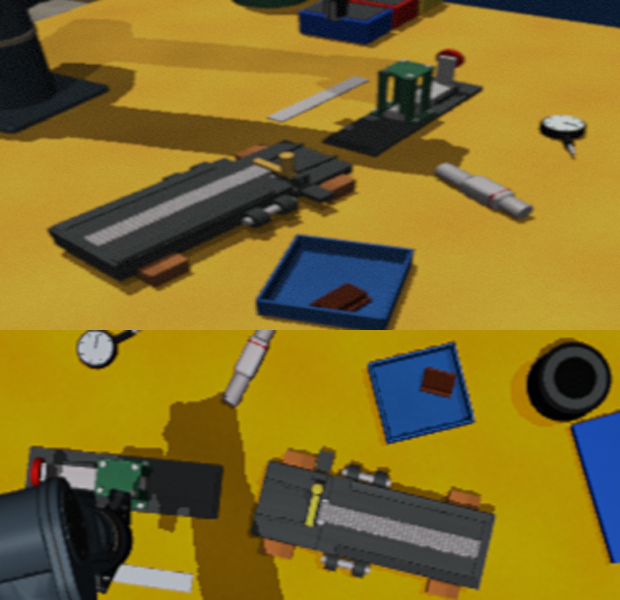

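```bash
python3 -c "
from workcell import job_done;print(job_done())"
```

```text
the job is handed in; nothing more can be done
None
```

The job is done and handed in after about 53 s of the 210 s. The worn insert is in the blue tray, the slot is full, and the keeper is across the mouth.

- **Slot:** one insert was already seated, so I fed four from the magazine, laid each on the open end and slid it in. The spare fifth should still be in the magazine: I pushed the button only four times, and the plate is empty. On the last push the stack held firm at about 13 N with no movement, and the pictures show an unbroken row from toe to mouth.
- **Keeper:** it met its end stop at about 13 N. The final picture puts the knob about 28 mm from the centre line, which is the fully-across position.
- **Worn insert:** it lies inside the tray, though not where I dropped it, and it looks slightly tilted in some views.
- **Bystanders:** the dial indicator and sub stub are unchanged pixel for pixel. The picture comparison flagged changes at the plug gauge and the steel rule. These look like the arm and its shadow rather than movement: by eye both lie as before, and nothing touched them.
- **Disagreement:** the top camera read about 5 mm off the wrist camera in y. I used the wrist values, which matched where the feed button stopped.

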